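# Build the spacer riser, pressing each plate flat

### The arm

A 6-joint arm with a two-finger parallel gripper is mounted at the origin on the work surface. World frame = base frame: x ahead of the robot, y to its left, z up, the work surface at z = 0. Lengths are in mm, angles in rad, forces in N, time in s.
With the tool pointing down it reaches from about 350 to 925 mm from the base axis. Payload 6.4 kg.
Tool frame: the origin (TCP) lies midway between the tips of the shut fingers; the grasp point (between the pads) lies bot.hold_point_z behind it (bot.hold_point_z is the distance from the TCP to the grasp point, in mm); z points along the fingers, y is the direction in which the jaws open and shut (so a half turn about z gives the same grasp; the last joint's range is limited). The gripper opens to 85 mm and grips with 20 to 120 N. Pads are 22 mm wide; open, the fingers measure 114 mm over their backs; the gripper's body (76 mm by 85 mm) begins 54 mm behind the grasp point. The pads swing forward as they close: fully open they stand 13 mm farther back than shut.
Start: joints at [-1.4, 0.245, 1.558, -0, 1.339, -0.174], TCP at [219.711, -611.753, 231.29] pointing down, gripper open.
Joint ranges: [-3.13, 3.13], [-1.02, 2.26], [0.13, 2.54], [-0.95, 4.09], [0.21, 2.88], [-2.74, 2.74]. Speed limits (rad/s): [2.57, 2.57, 3.14, 3.14, 3.14, 3.14].

### API

Orientations are given as [roll, pitch, yaw] about the fixed x, y, z axes, in that order (R = Rz(yaw) Ry(pitch) Rx(roll)).
In Python, from plant import bot, viewer gives the robot as it stands.
- The arm moves only by the tool servo_tool, never from a script. Its argument "plan" is one flat list of numbers, 7 for each row, row after row: the turn, a rotation vector about the tool's x, y, z in rad, then the shift along the tool's x, y, z in m, then the finger opening in m, from 0 to 0.0854. A call has 1 to 8 rows; each row shifts and turns the commanded pose from where the row before left it, along the tool's axes as they then stand; what a row does not reach is not made up. A row lasts 1/12 s, in which the tool goes at most 41.7 mm and 7.16 degrees, less where a joint would pass 70% of its speed; a pose out of reach is approached as far as the arm can. A call is refused whole if a number of a shift passes 0.0417 or a number of a turn 0.125, either way. A call with a gripper value outside its range is refused whole. The fingers move at their own pace and stop on an object; the grip force is fixed at half the most. Time passes only in rows, so rows that do not move let the fingers close. It gives the time, the measured TCP pose, the force and the opening at its end, in the units of the state.
- bot.read_state(): the state, without advancing time (a new reading comes with each control period).
- viewer.read_camera(name): name is "scene" or "top" or "wrist"; returns (picture, depth): 420x560x3 uint8, blue, green, red; 420x560 float32, mm along the optical axis (not along the pixel's ray), 0 where there is no reading.
- viewer.camera_model(name): a dict with "K" (3x3 intrinsics, pixels), "world_from_camera" (4x4, takes a point from camera to world coordinates). Camera axes: x right, y down, z forward; pixel columns grow to the right and rows downward; lengths in mm; the calibration is good to about 2 mm. A picture is of the moment at which its call begins: read the wrist's pose just before it. camera_model takes no time and is no camera call; for the wrist camera it gives the pose at the moment of the call.
- bot.sign_off(): hands the job in, once; it reports no verdict.
The state is a dict: "time": time; "q": joint angles; "qd": joint speeds; "joint_torque": joint torques, N m; "eef_pos": TCP position; "ee_rot": TCP orientation; "ft_force": force on the tool from outside, world axes, zero at the start; "torque": the same for the moment, N m; "width": opening from 0.0 (shut) to 1.0 (fully open).
Only numpy, scipy, OpenCV 4.12 (cv2) and the standard library are available. Lean on these libraries where they do the work, as an engineer would, in place of code of your own. Each camera call takes 0.05 s, during which the arm holds its last target. There are 200 camera calls.

### The job

Build up the riser on the black metal stand from the three spacer plates: largest at the bottom, then the middle one, then the smallest, each centred on the stand and lengthwise along it. Set each plate down and let go, then press down on its top until the pad beneath has gone fully in and it lies flat, holding the press for a moment, before you add the next plate. Leave the mug, can and keycap where they are.

Things in the scene. Friction and masses are not known exactly. Their poses are not given: they have to be found in the camera images.
- stand: fixed black metal stand: flat deck 180 x 84 mm, its top 40 mm above the desk. Origin: on the desk under the deck's centre; x along the deck's length, y across, z up. On its +x end, centred 108 mm from the origin, rises a 14 mm post with a 50 mm wide crosspiece, 171 mm above the desk: keep clear of it
- stand_top (a point): centre of the stand's deck, on its top face; axes as the stand's
- plate_large: largest bar-shaped spacer plate of bare aluminium, 150 x 60 x 16 mm thick, about 200 g, lying loose on the desk. Origin: centre of the plate's underside; x along its length, y across its width, z up (top face at z = +16 mm). A dark rubber pad under it stands 4 mm proud, so before it is pressed the underside is 4 mm above whatever it stands on (top face 20 mm above)
- plate_mid: middle-sized bar-shaped spacer plate of bare aluminium, 120 x 50 x 16 mm thick, about 160 g, lying loose on the desk. Origin: centre of the plate's underside; x along its length, y across its width, z up (top face at z = +16 mm). A dark rubber pad under it stands 4 mm proud, so before it is pressed the underside is 4 mm above whatever it stands on (top face 20 mm above)
- plate_small: smallest bar-shaped spacer plate of bare aluminium, 90 x 40 x 16 mm thick, about 120 g, lying loose on the desk. Origin: centre of the plate's underside; x along its length, y across its width, z up (top face at z = +16 mm). A dark rubber pad under it stands 4 mm proud, so before it is pressed the underside is 4 mm above whatever it stands on (top face 20 mm above)
- plate_large_pad (a joint): pad under the largest plate: 0 = 4 mm proud (as at the start), 0.004 = home, flush with the underside. It slides in stiffly at about 6 N of push on the plate's top, stops hard, and stays in; the plates' own weight does not push it in
- plate_mid_pad (a joint): pad under the middle-sized plate: 0 = 4 mm proud (as at the start), 0.004 = home, flush with the underside. It slides in stiffly at about 6 N of push on the plate's top, stops hard, and stays in; the plates' own weight does not push it in
- plate_small_pad (a joint): pad under the smallest plate: 0 = 4 mm proud (as at the start), 0.004 = home, flush with the underside. It slides in stiffly at about 6 N of push on the plate's top, stops hard, and stays in; the plates' own weight does not push it in
- mug: white ceramic mug, 82 mm across, 95 mm tall, handle towards its +y; origin: centre of its foot. Leave alone
- can: closed drinks can, 66 mm across, 122 mm tall; origin: centre of its foot. Leave alone
- keycap: red space-bar keycap, 118 x 18 x 9 mm, lying between the stand and the plates; origin: centre of its underside, x along its length. Leave alone
There are look-alikes about, which are no part of the job. What is shaped like the plate_large but brown or pink is not meant.

How it is judged:
By the outcome, as a careful person would: the job done as asked, in the order asked, and still so for the second after the job is handed in, with the robot touching nothing.
It also fails if it takes over 72 s, if anything falls off the work surface, if the arm or the gripper's body presses on something with over 40 N, if the wrist force passes 120 N, or if a joint passes its speed limit or range.

## Working session

There is one attempt and no reset: what is moved stays moved. The work goes in short steps, Python scripts to look and compute and a tool call to move; the robot and the scene stay as the last step left them, time stands still between calls to the robot, and variables do not carry over. Pictures are saved under pics/ and viewed, about 8 in all and at most 12, crops included, and the job is handed in when it is done.

Besides the shell and the picture viewer there is one more tool, called after "Emit:" as name(argument=value, ...) on one line, values as JSON. servo_tool: Moves the arm, as the interface text tells. Its arguments: {"type":"object","properties":{"plan":{"type":"array","items":{"type":"number"}}},"required":["plan"]}

```bash
mkdir -p pics; ls
python3 - <<'E'
from plant import bot, viewer
import cv2,numpy as np
s=bot.read_state();print(s, bot.hold_point_z)
for n in("scene","top"):
    p,d=viewer.read_camera(n);cv2.imwrite(f'pics/{n}0.png',p);np.save(f'pics/{n}0.npy',d)
    m=viewer.camera_model(n);print(n,m)
E
```

```text
pics
{'time': 0.0, 'q': array([-1.40011935e+00,  2.45813517e-01,  1.55905060e+00, -2.72877983e-05,
        1.33867865e+00, -1.74119253e-01]), 'qd': array([ 0.00049561,  0.0003425 , -0.00073414, -0.00012427, -0.00016425,
       -0.00078355]), 'joint_torque': array([ 2.28012309e-04, -4.29508638e+01, -3.26130652e+01, -1.77421780e-04,
        5.35415194e-03,  3.12967231e-06]), 'eef_pos': array([ 219.59233439, -611.17867341,  230.16100755]), 'ee_rot': array([-3.13966743e+00, -3.11696414e-04,  3.44802234e-01]), 'ft_force': array([-0.01595895, -0.38494282, -0.73936295]), 'torque': array([ 0.02778267, -0.06659418,  0.03444926]), 'width': 0.9998467093368917} 18.700000000000003
scene {'K': array([[459.95230943,   0.        , 281.85280842],
       [  0.        , 459.95230943, 211.26768803],
       [  0.        ,   0.        ,   1.        ]]), 'world_from_camera': array([[ 7.36611245e-01,  4.36667148e-01, -5.16454911e-01,
         1.03457430e+03],
       [ 6.76009224e-01, -4.52368152e-01,  5.81699737e-01,
        -6.40373599e+02],
       [ 2.03814116e-02, -7.77614851e-01, -6.28410488e-01,
         6.68754513e+02],
       [ 0.00000000e+00,  0.00000000e+00,  0.00000000e+00,
         1.00000000e+00]])}
top {'K': array([[432.25288137,   0.        , 280.69349045],
       [  0.        , 432.25288137, 206.4431517 ],
       [  0.        ,   0.        ,   1.        ]]), 'world_from_camera': array([[-5.49141718e-04, -9.92992523e-01,  1.18175923e-01,
         4.23848427e+02],
       [-9.99657142e-01,  3.63873714e-03,  2.59298617e-02,
        -7.80162587e+01],
       [-2.61781699e-02, -1.18121166e-01, -9.92654065e-01,
         1.00838798e+03],
       [ 0.00000000e+00,  0.00000000e+00,  0.00000000e+00,
         1.00000000e+00]])}
```

View pics/top0.png

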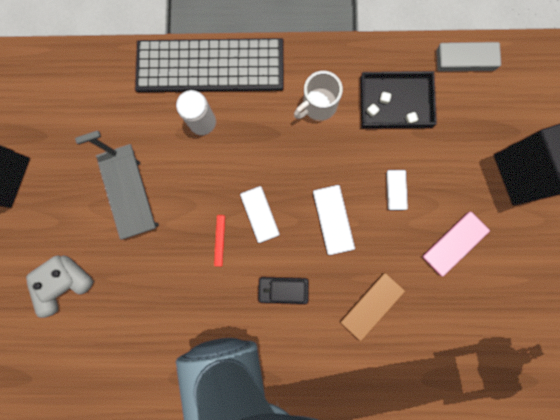

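View pics/scene0.png

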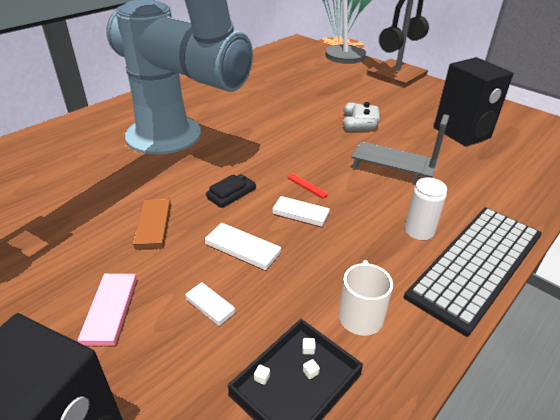

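The top view shows three bare light plates: large at about (334,220), mid at (260,214) and small at (397,190). The stand is at (127,192) with its post near (88,138). Look-alikes are brown at (373,307) and pink at (456,243). The grey box at (470,57) and the phone at (284,290) aren't candidates either. I'll measure the plates and check their sizes.

```bash
cat > h.py <<'E'
import cv2,numpy as np
from plant import bot,viewer
def cloud(name,d,M=None):
    m=M or viewer.camera_model(name);K=m["K"];T=m["world_from_camera"]
    v,u=np.indices(d.shape);P=np.stack([(u-K[0,2])/K[0,0]*d,(v-K[1,2])/K[1,1]*d,d],-1)
    return P@T[:3,:3].T+T[:3,3]
def onplane(name,uv,z,M=None):
    m=M or viewer.camera_model(name);K=m["K"];T=m["world_from_camera"]
    r=np.c_[uv,np.ones(len(uv))]@np.linalg.inv(K).T@T[:3,:3].T
    o=T[:3,3];return o+r*((z-o[2])/r[:,2])[:,None]
def rect(P):
    (c,s,a)=cv2.minAreaRect(P[:,:2].astype(np.float32))
    if s[0]<s[1]: s=s[::-1];a+=90
    return np.round(c,1),np.round(s,1),round((a+90)%180-90,1)
E
python3 - <<'E'
from h import *
for n,seeds in(("top",dict(L=(334,220),M=(260,214),S=(397,190),stand=(127,192))),("scene",dict(L=(242,245),M=(301,210),S=(210,303),stand=(392,161)))):
    p=cv2.imread(f'pics/{n}0.png');d=np.load(f'pics/{n}0.npy');W=cloud(n,d)
    for k,(u,v) in seeds.items():
        z0=np.median(W[v-3:v+4,u-3:u+4,2])
        m=(abs(W[...,2]-z0)<5)&(d>0)
        if k!='stand': m&=(p.min(2)>150)
        m=m.astype(np.uint8)
        lab=cv2.connectedComponents(m)[1];c=(lab==lab[v,u]).astype(np.uint8)
        ct=max(cv2.findContours(c,0,2)[0],key=cv2.contourArea)[:,0]
        zt=40 if k=='stand' else 20
        print(n,k,p[v,u],'z',z0.round(1),c.sum(),'depthrect',rect(W[c>0]),'plane',rect(onplane(n,ct,zt)))
p=cv2.imread('pics/top0.png')
cv2.imwrite('pics/crop1.png',cv2.resize(p[110:270,70:430],None,fx=2.2,fy=2.2,interpolation=2))
m=(p[...,2]>180)&(p[...,1]<80)&(p[...,0]<80)
uv=np.argwhere(m)[:,::-1];print('keycap',rect(onplane("top",uv,9)))
E
```

```text
top L [255 255 255] z 21.5 1703 depthrect (array([ 511.5, -172.3]), array([149.7,  60.2]), 12.5) plane (array([ 511.4, -172.1]), array([149.8,  60.3]), 12.6)
top M [255 255 254] z 21.6 1114 depthrect (array([524.4,  -2.3]), array([119.9,  50.1]), 20.9) plane (array([524.4,  -2.4]), array([119.9,  49.9]), 20.9)
top S [255 255 254] z 21.4 679 depthrect (array([ 579.2, -318.9]), array([89.2, 41. ]), 1.1) plane (array([ 578.9, -318.5]), array([88.8, 40.6]), 0.6)
top stand [124 129 127] z 41.7 3194 depthrect (array([576.4, 304.5]), array([206.8,  85.6]), 18.7) plane (array([576.1, 303.9]), array([205.7,  85. ]), 18.5)
scene L [255 255 255] z 20.9 1542 depthrect (array([ 512.5, -174.5]), array([151.2,  63.2]), 12.2) plane (array([ 513.9, -175.6]), array([152.2,  64.3]), 12.9)
scene M [255 255 255] z 21.1 804 depthrect (array([525.3,  -5.2]), array([120.9,  54.6]), 21.2) plane (array([526.5,  -6.4]), array([120.7,  56.5]), 20.6)
scene S [255 255 255] z 20.9 925 depthrect (array([ 581. , -320.8]), array([91.6, 40.8]), 0.7) plane (array([ 582.1, -321.5]), array([92.6, 42. ]), 0.9)
scene stand [147 147 142] z 42.1 1431 depthrect (array([577.4, 301.2]), array([205.9,  88.5]), 18.5) plane (array([577.6, 300.6]), array([205.5,  91.6]), 18.6)
keycap (array([475.6,  81.3]), array([57.9,  1.6]), -2.0)
```

View pics/crop1.png

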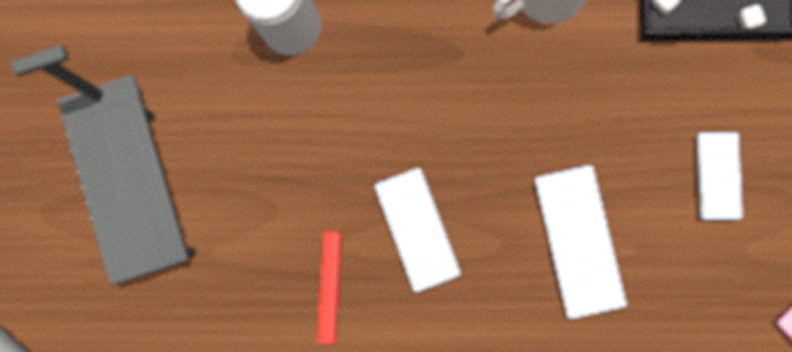

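The crop confirms the choice: three white plates whose sizes match 150x60, 120x50 and 90x40. The stand's mask is 206 mm long because it includes the post's foot, which reaches +115. I'll measure the deck centre properly and work out the first move.

```bash
cat >> h.py <<'E'
def go(x,y,z,yawdeg,p=None,r=None):
    s=bot.read_state();p=s['eef_pos'] if p is None else p
    from scipy.spatial.transform import Rotation as R
    A=R.from_euler('xyz',s['ee_rot']);yaw=np.radians(yawdeg)
    B=R.from_euler('xyz',[np.pi,0,yaw])
    print('t',round(s['time'],2),'pos',s['eef_pos'].round(1),'rot',s['ee_rot'].round(4),'F',s['ft_force'].round(1),'w',round(s['width']*85.4,1))
    print('turn(tool)',(A.inv()*B).as_rotvec().round(4),'then shift mm',(B.inv().apply(np.array([x,y,z])-p)).round(1))
E
python3 - <<'E'
from h import *
for n,(u,v) in (("top",(127,192)),("scene",(392,161))):
    d=np.load(f'pics/{n}0.npy');W=cloud(n,d)
    m=((abs(W[...,2]-41.8)<5)&(d>0)).astype(np.uint8);lab=cv2.connectedComponents(m)[1];c=lab==lab[v,u]
    P=W[c][:,:2];a=np.radians(18.55);ax=np.array([np.cos(a),np.sin(a)]);ay=np.array([-ax[1],ax[0]])
    q=(P-[564.2,300])@np.c_[ax,ay]
    print(n)
    for lo in list(range(-96,-80,4))+[0]+list(range(76,124,4)):
        k=(q[:,0]>=lo)&(q[:,0]<lo+4)
        if k.any(): print(lo,k.sum(),q[k,1].min().round(1),q[k,1].max().round(1))
go(511.5,-172.2,120,12.6)
E
```

```text
top
-92 41 -41.4 41.2
-88 64 -41.1 40.8
-84 65 -41.3 41.3
0 66 -40.4 40.9
76 64 -42.2 40.3
80 63 -41.4 41.4
84 61 -41.5 41.5
88 49 -41.4 40.8
92 59 -41.5 41.0
96 57 -39.1 40.8
100 62 -41.1 43.1
104 53 -42.0 41.5
108 49 -41.0 41.6
112 40 -41.8 41.2
116 2 -31.6 -9.9
scene
-92 13 -45.1 35.4
-88 23 -42.0 31.5
-84 26 -44.2 38.2
0 28 -42.3 39.0
76 30 -45.0 39.7
80 32 -44.8 38.1
84 32 -43.6 40.1
88 29 -43.6 33.9
92 31 -41.8 37.7
96 29 -44.8 37.4
100 20 -43.9 11.1
104 17 -42.5 -3.2
108 21 -45.1 -5.5
112 22 -45.0 13.4
t 0.1 pos [ 219.6 -611.2  230.3] rot [-3.1398e+00 -3.0000e-04  3.4480e-01] F [-0.5 -1.2  0.5] w 85.7
turn(tool) [-0.0018 -0.0002  0.1249] then shift mm [ 380.7 -364.8  110.3]
```

Run:
```python
from h import *
a=np.radians(18.55);ax=np.array([np.cos(a),np.sin(a)]);ay=np.array([-ax[1],ax[0]])
for n in("top","scene"):
    d=np.load(f'pics/{n}0.npy');W=cloud(n,d);q=(W[...,:2]-[564.2,300])@np.c_[ax,ay]
    for lo,hi in((60,90),(90,120),(120,150),(155,166),(166,180)):
        k=(d>0)&(W[...,2]>lo)&(W[...,2]<hi)&(abs(q[...,0]-100)<60)&(abs(q[...,1])<50)
        if k.any(): print(n,lo,k.sum(),q[k].min(0).round(1),q[k].max(0).round(1),q[k].mean(0).round(1))
```

```text
top 60 40 [100.3  -7.1] [112.7   4.3] [103.9  -2.9]
top 90 45 [100.9  -7.3] [111.9   5. ] [104.2  -3.3]
top 120 50 [100.5  -6.9] [111.2   4.6] [104.  -3.]
top 155 24 [100.7 -24.7] [107.2  23.8] [102.1  -1.8]
top 166 179 [ 99.8 -25.3] [115.4  24.6] [106.9  -1. ]
scene 60 63 [100.9 -11.9] [114.7   0.3] [108.  -6.]
scene 90 67 [101.3 -12.8] [114.7  -0.3] [108.1  -6.6]
scene 120 73 [100.8 -11.1] [114.7   1.4] [107.8  -6. ]
scene 155 12 [101.1 -26.2] [114.8  -1.9] [108.1 -22.5]
scene 166 71 [101.  -31.2] [114.7  19.9] [108.1  -7.5]
```

Emit:
servo_tool(plan=[0,0,0.0625,0,0,0,0.085,0,0,0.0625,0,0,0,0.085,0,0,0,0.029,-0.028,0,0.085,0,0,0,0.029,-0.028,0,0.085,0,0,0,0.029,-0.028,0,0.085,0,0,0,0.029,-0.028,0,0.085,0,0,0,0.029,-0.028,0,0.085,0,0,0,0.029,-0.028,0,0.085])

```text
time: 0.77
eef_pos: [353.4, -407.9, 230.8]
ee_rot: [-3.141, 0.0, 0.219]
ft_force: [0.2, -0.5, -0.8]
width: 0.998
```

Emit:
servo_tool(plan=[0,0,0,0.029,-0.028,0.015,0.085,0,0,0,0.029,-0.028,0.015,0.085,0,0,0,0.029,-0.028,0.015,0.085,0,0,0,0.029,-0.028,0.015,0.085,0,0,0,0.029,-0.028,0.015,0.085,0,0,0,0.029,-0.028,0.015,0.085,0,0,0,0.029,-0.028,0.015,0.085,0,0,0,0,0,0,0.085])

```text
time: 1.43
eef_pos: [503.5, -175.4, 125.9]
ee_rot: [-3.136, 0.003, 0.226]
ft_force: [-0.4, 0.2, -0.8]
width: 0.995
```

```bash
python3 -c "
from h import *
go(511.5,-172.2,0,12.6)"
```

```text
t 1.43 pos [ 503.5 -175.4  125.9] rot [-3.1358  0.0035  0.2261] F [-0.4  0.2 -0.8] w 85.0
turn(tool) [-0.0058  0.0035  0.0062] then shift mm [  8.5  -1.4 125.9]
```

Post is at 108 along x and 0 across, so the stand centre is (564.2, 300.0) at yaw 18.5°.

Emit:
servo_tool(plan=[0,0,0,0.002,0,0.02,0.085,0,0,0,0,0,0.025,0.085,0,0,0,0,0,0.025,0.085,0,0,0,0,0,0.015,0.085,0,0,0,0,0,0,0.085,0,0,0,0,0,0,0.085])

```text
time: 1.93
eef_pos: [504.7, -181.0, 43.9]
ee_rot: [-3.14, 0.002, 0.22]
ft_force: [-0.1, -1.1, 0.6]
width: 0.996
```

```bash
python3 -c "
from h import *
go(511.5,-172.2,0,12.6)
M=viewer.camera_model('wrist');p,d=viewer.read_camera('wrist');cv2.imwrite('pics/w1.png',p);W=cloud('wrist',d,M)
m=((p.min(2)>150)&(abs(W[...,2]-20)<6)).astype(np.uint8)
n,lab,st,c=cv2.connectedComponentsWithStats(m)
for i in range(1,n):
  if st[i,4]>1500: print(st[i],rect(W[lab==i]),W[lab==i][:,2].mean())
"
```

```text
t 1.93 pos [ 504.7 -181.    43.9] rot [-3.1401e+00  1.6000e-03  2.1960e-01] F [-0.1 -1.1  0.6] w 85.1
turn(tool) [-0.0015  0.0016 -0.0003] then shift mm [ 8.6 -7.1 43.9]
[  201    74   134   169 17909] (array([ 545.9, -166.6]), array([79.4, 59.7]), 12.5) 19.65940837249735
[ 264  284   62   75 2053] (array([ 460.5, -209.6]), array([56.3, 27.4]), -21.0) 19.627997093032672
```

View pics/w1.png

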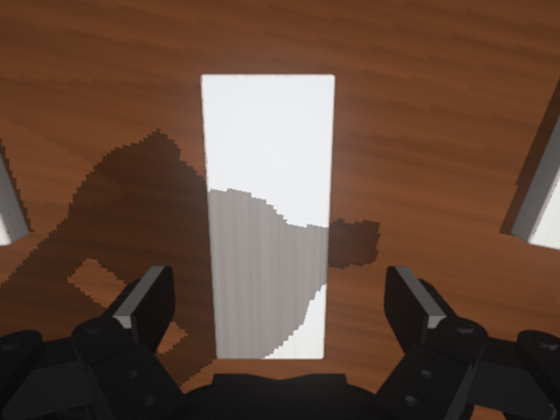

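The wrist view shows the large plate between the jaws, at columns 203–333 and rows 75–358, slightly off centre as computed. I'll shift, go down and close.

Emit:
servo_tool(plan=[0,0,0,0.0085,-0.0065,0.0,0.085,0,0,0,0,0,0,0.085,0,0,0,0,0,0.022,0.085,0,0,0,0,0,0.021,0.085,0,0,0,0,0,0,0.085,0,0,0,0,0,0,0.085,0,0,0,0,0,0,0.03,0,0,0,0,0,0,0.03])

```text
time: 2.65
eef_pos: [513.5, -173.7, 3.3]
ee_rot: [3.14, -0.002, 0.22]
ft_force: [0.1, 0.2, -0.7]
width: 0.746
```

Emit:
servo_tool(plan=[0,0,0,0,0,0,0.03,0,0,0,0,0,0,0.03,0,0,0,0,0,0,0.03,0,0,0,0,0,0,0.03,0,0,0,0,0,0,0.03])

```text
time: 3.07
eef_pos: [513.5, -173.7, 2.5]
ee_rot: [3.14, -0.002, 0.22]
ft_force: [3.2, -0.0, 4.2]
width: 0.681
```

```bash
python3 -c "
from h import *
go(511.5,-172.5,0,12.6)"
```

```text
t 3.07 pos [ 513.5 -173.7    2.5] rot [ 3.1396e+00 -2.4000e-03  2.1970e-01] F [ 3.2 -0.   4.2] w 58.2
turn(tool) [ 0.002  -0.0024 -0.0002] then shift mm [-1.6 -1.6  2.5]
```

Emit:
servo_tool(plan=[0,0,0,0,0,-0.02,0.03,0,0,0,0,0,-0.03,0.03,0,0,-0.05,0,0,-0.04,0.03,0,0,-0.053,0,0,-0.03,0.03,0,0,0,0,0,-0.01,0.03,0,0,0,0,0,0,0.03])

```text
time: 3.57
eef_pos: [513.3, -173.7, 133.7]
ee_rot: [3.138, -0.003, 0.322]
ft_force: [0.6, -0.3, -2.0]
width: 0.681
```

```bash
python3 -c "
from h import *
go(565.8,298.8,130,18.5)"
```

```text
t 3.57 pos [ 513.3 -173.7  133.7] rot [ 3.1383e+00 -2.7000e-03  3.2170e-01] F [ 0.6 -0.3 -2. ] w 58.2
turn(tool) [ 0.0033 -0.0027 -0.0012] then shift mm [ 199.7 -431.4    3.7]
```

Emit:
servo_tool(plan=[0,0,0,0.006,-0.013,0,0.03,0,0,0,0.012,-0.026,0,0.03,0,0,0,0.014,-0.03,0,0.03,0,0,0,0.014,-0.03,0,0.03,0,0,0,0.014,-0.03,0,0.03,0,0,0,0.014,-0.03,0,0.03,0,0,0,0.014,-0.03,0,0.03,0,0,0,0.014,-0.03,0,0.03])

```text
time: 4.23
eef_pos: [536.7, 69.5, 127.7]
ee_rot: [-3.139, 0.006, 0.322]
ft_force: [0.7, -0.6, -2.0]
width: 0.674
```

Emit:
servo_tool(plan=[0,0,0,0.014,-0.03,0,0.03,0,0,0,0.014,-0.03,0,0.03,0,0,0,0.014,-0.03,0,0.03,0,0,0,0.014,-0.03,0,0.03,0,0,0,0.014,-0.03,0,0.03,0,0,0,0.014,-0.03,0,0.03,0,0,0,0.012,-0.025,0,0.03,0,0,0,0.0,0.0,0,0.03])

```text
time: 4.9
eef_pos: [562.7, 296.3, 127.4]
ee_rot: [-3.14, 0.005, 0.326]
ft_force: [0.5, 0.3, -1.4]
width: 0.678
```

Emit:
servo_tool(plan=[0,0,0,0,0,0,0.03,0,0,0,0,0,0,0.03])

```text
time: 5.07
eef_pos: [563.4, 291.5, 128.3]
ee_rot: [3.141, 0.006, 0.323]
ft_force: [0.5, -0.1, -2.1]
width: 0.685
```

```bash
python3 -c "
from h import *
go(565.8,298.8,130,18.5)
a=np.radians(18.5);ax=np.array([np.cos(a),np.sin(a)]);ay=np.array([-ax[1],ax[0]])
for n in('wrist','top'):
  M=viewer.camera_model(n);p,d=viewer.read_camera(n);cv2.imwrite(f'pics/{n}2.png',p);W=cloud(n,d,M)
  for lo,hi in((36,47),(145,158),(162,180)):
    q=(W[...,:2]-[564.2,299])@np.c_[ax,ay]
    k=(d>0)&(W[...,2]>lo)&(W[...,2]<hi)&(abs(q[...,0])<130)&(abs(q[...,1])<60)
    if k.sum()>20: print(n,lo,k.sum(),np.percentile(q[k],[.5,99.5],axis=0).round(1),rect(W[k]),np.median(W[k][:,2]).round(1))
"
```

```text
t 5.07 pos [563.4 291.5 128.3] rot [3.1415 0.0056 0.3228] F [ 0.5 -0.1 -2.1] w 58.5
turn(tool) [ 0.0001  0.0056 -0.    ] then shift mm [ 4.6 -6.2 -1.7]
wrist 36 10676 [[ 71.7 -42.3]
 [116.4  40.8]] (array([653.5, 328.1]), array([84.5, 45.6]), -71.5) 38.9
wrist 145 2897 [[-42.7 -49.7]
 [ 65.4  35.1]] (array([578. , 296.4]), array([113.8,  85.8]), 21.5) 148.2
wrist 162 3454 [[-13.  -58.3]
 [ 10.9  48.6]] (array([563.7, 295.3]), array([112.8,  25.9]), -71.8) 171.0
top 36 1492 [[-89.4 -40.9]
 [115.6  42.2]] (array([576.7, 304.4]), array([207. ,  85.1]), 18.6) 41.1
top 145 1075 [[-79.2 -44.8]
 [102.8  23.7]] (array([578.7, 288.7]), array([187.7,  74.3]), 8.5) 146.6
top 162 143 [[-14.9 -48.5]
 [115.    8.7]] (array([618.4, 295.8]), array([138. ,  32.2]), 30.2) 171.5
```

View pics/wrist2.png

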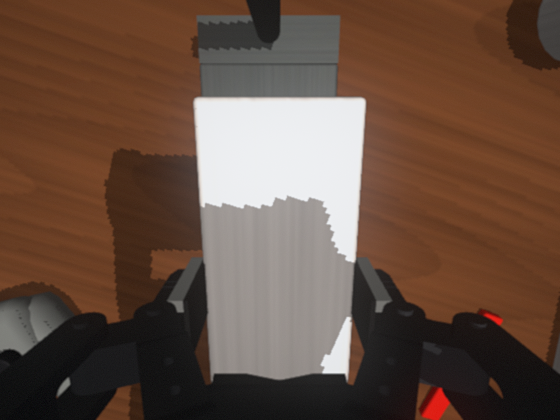

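The wrist view shows the plate held square over the deck: plate far edge at row 98, deck end at row 15, with the post leaning off at (265,20). I'll measure where the plate sits in the hand.

```bash
cat >> h.py <<'E'
A0=np.radians(18.5);AX=np.array([np.cos(A0),np.sin(A0)]);AY=np.array([-AX[1],AX[0]]);S0=np.array([565.0,299.2])
def sf(xy): return (np.asarray(xy)-S0)@np.c_[AX,AY]
def band(n,lo,hi,white=True,lim=(60,60),tag=None):
    M=viewer.camera_model(n);p,d=viewer.read_camera(n);W=cloud(n,d,M)
    if tag: cv2.imwrite(f'pics/{tag}.png',p)
    q=sf(W[...,:2]);k=(d>0)&(W[...,2]>lo)&(W[...,2]<hi)&(abs(q[...,0])<130)&(abs(q[...,1])<60)
    if white: k&=(p.min(2)>75)&(np.ptp(p.astype(int),axis=2)<40)
    n_,l,s,c=cv2.connectedComponentsWithStats(k.astype(np.uint8))
    i=1+np.argmax(s[1:,4]);k=l==i
    c,sz,a=rect(W[k]);
    X=np.linalg.lstsq(np.c_[q[k],np.ones(k.sum())],W[k][:,2],rcond=None)[0]
    far=[np.percentile(q[k][:,0],99.5).round(1),np.percentile(q[k][:,1],[.5,99.5]).round(1)]
    print(n,'n',k.sum(),'centre sf',sf(c).round(1),sz,a,'far x, y-range',far,'z',np.median(W[k][:,2]).round(1),'tilt',X[:2].round(3))
E
python3 -c "
from h import *
print(sf(bot.read_state()['eef_pos'][:2]))
band('wrist',136,160);band('top',136,160)"
```

```text
[-3.20514461 -7.75257263]
wrist n 43352 centre sf [ 11.2 -10.1] [118.4  66.8] 19.1 far x, y-range [np.float64(69.7), array([-39.7,  21.2])] z 145.2 tilt [-0.006 -0.002]
top n 1189 centre sf [-40.9  -5.3] [82.  68.2] 13.3 far x, y-range [np.float64(-0.3), array([-41.1,  23.4])] z 147.2 tilt [0.012 0.022]
```

Emit:
servo_tool(plan=[0,0,0,0.0055,-0.0082,0,0.03,0,0,0,0,0,0.02,0.03,0,0,0,0,0,0.025,0.03,0,0,0,0,0,0.02,0.03,0,0,0,0,0,0.012,0.03,0,0,0,0,0,0,0.03,0,0,0,0,0,0,0.03,0,0,0,0,0,0,0.03])

```text
time: 5.93
eef_pos: [569.4, 301.8, 56.2]
ee_rot: [-3.142, -0.003, 0.323]
ft_force: [0.0, 0.6, -1.4]
width: 0.682
```

```bash
python3 -c "
from h import *
s=bot.read_state();print(s['eef_pos'],s['ft_force'],sf(s['eef_pos'][:2]))
band('wrist',57,80);band('wrist',35,47,False)"
```

```text
[569.38697185 301.79637281  56.22614958] [ 0.03379247  0.55423592 -1.39721133] [4.98411036 1.07019515]
wrist n 43194 centre sf [19.2 -1.3] [118.5  66.8] 18.9 far x, y-range [np.float64(77.8), array([-29.2,  30. ])] z 71.8 tilt [0.    0.001]
wrist n 21173 centre sf [60.3 -0.7] [111.4  84.4] 18.5 far x, y-range [np.float64(115.5), array([-42.3,  41.1])] z 38.8 tilt [-0.028  0.   ]
```

Emit:
servo_tool(plan=[0,0,0,-0.0025,0.0009,0,0.03,0,0,0,0,0,0.005,0.03,0,0,0,0,0,0.005,0.03,0,0,0,0,0,0.002,0.03,0,0,0,0,0,0,0.03,0,0,0,0,0,0,0.03,0,0,0,0,0,0,0.03])

```text
time: 6.62
eef_pos: [566.0, 299.7, 42.4]
ee_rot: [-3.142, 0.0, 0.323]
ft_force: [0.0, 0.5, -2.2]
width: 0.68
```

```bash
python3 -c "
from h import *
s=bot.read_state();print(s['eef_pos'],s['ft_force'],sf(s['eef_pos'][:2]))
band('wrist',50,80);band('wrist',35,47,False)"
```

```text
[565.95413455 299.71786475  42.36835851] [ 0.03993774  0.4555719  -2.15228611] [1.06914926 0.18835206]
wrist n 43405 centre sf [15.6 -2.4] [118.4  66.9] 19.5 far x, y-range [np.float64(73.6), array([-32.7,  29.1])] z 57.9 tilt [-0.004 -0.005]
wrist n 26934 centre sf [55.5 -0.5] [106.3  84.8] 18.3 far x, y-range [np.float64(108.1), array([-42.2,  41. ])] z 39.5 tilt [-0.026  0.   ]
```

Emit:
servo_tool(plan=[0,0,0,0.001,0,0,0.03,0,0,0,0,0,0.0007,0.03,0,0,0,0,0,0.0005,0.03,0,0,0,0,0,0,0.03])

```text
time: 7.05
eef_pos: [567.3, 300.1, 41.8]
ee_rot: [3.142, -0.0, 0.323]
ft_force: [-0.9, -0.7, 0.8]
width: 0.682
```

```bash
python3 -c "
from h import *
s=bot.read_state();print(s['eef_pos'],s['ft_force'],sf(s['eef_pos'][:2]))"
```

```text
[567.25278593 300.13604753  41.81171152] [-0.928854   -0.73570229  0.78951493] [2.43338242 0.17285655]
```

Contact is made and the weight is off the tool. I'll release, rise and shut the fingers.

Emit:
servo_tool(plan=[0,0,0,0,0,0,0.07,0,0,0,0,0,0,0.075,0,0,0,0,0,0,0.075,0,0,0,0,0,-0.02,0.075,0,0,0,0,0,-0.03,0.075,0,0,0,-0.002,0,-0.01,0.0,0,0,0,0,0,0,0,0,0,0,0,0,0,0])

```text
time: 7.72
eef_pos: [565.3, 299.5, 101.6]
ee_rot: [-3.142, -0.001, 0.323]
ft_force: [-0.7, -0.5, -0.6]
width: 0.465
```

Emit:
servo_tool(plan=[0,0,0,0,0,0,0,0,0,0,0,0,0,0,0,0,0,0,0,0,0,0,0,0,0,0,0,0,0,0,0,0,0,0,0])

```text
time: 8.13
eef_pos: [564.8, 299.3, 100.6]
ee_rot: [-3.142, 0.001, 0.323]
ft_force: [0.3, -0.2, -0.2]
width: 0.001
```

```bash
python3 -c "
from h import *
s=bot.read_state();print(s['eef_pos'],s['ft_force'],sf(s['eef_pos'][:2]),s['width'])
band('wrist',50,80);band('wrist',35,47,False);band('top',50,80)"
```

```text
[564.7758962  299.28386148 100.6234786 ] [ 0.34628902 -0.22768746 -0.15789765] [-0.18591329  0.150637  ] 0.0006192939225580989
wrist n 19805 centre sf [14.3 -0.2] [122.2  60.3] 18.5 far x, y-range [np.float64(75.3), array([-29.8,  29.4])] z 57.0 tilt [-0. -0.]
wrist n 18685 centre sf [27.2 -0.7] [176.9  84.4] 18.6 far x, y-range [np.float64(115.2), array([-42.4,  41. ])] z 39.5 tilt [-0.013  0.   ]
top n 1347 centre sf [0.3 1.5] [150.   61.5] 18.3 far x, y-range [np.float64(74.4), array([-28.9,  31.2])] z 58.1 tilt [0.001 0.017]
```

Large plate is centred to within 0.5 mm and its yaw matches. Now press.

Emit:
servo_tool(plan=[0,0,0,0,0,0.02,0,0,0,0,0,0,0.015,0,0,0,0,0,0,0.003,0,0,0,0,0,0,0.0015,0,0,0,0,0,0,0.0015,0,0,0,0,0,0,0.0015,0,0,0,0,0,0,0,0])

```text
time: 8.87
eef_pos: [565.5, 299.6, 59.3]
ee_rot: [3.142, -0.001, 0.323]
ft_force: [-0.1, -0.1, -0.2]
width: 0.003
```

Emit:
servo_tool(plan=[0,0,0,0,0,0.001,0,0,0,0,0,0,0,0])

```text
time: 9.03
eef_pos: [565.3, 299.5, 58.3]
ee_rot: [3.142, -0.001, 0.323]
ft_force: [0.4, -0.2, 0.0]
width: -0.002
```

Emit:
servo_tool(plan=[0,0,0,0,0,0.001,0,0,0,0,0,0,0.0005,0,0,0,0,0,0,0,0])

```text
time: 9.28
eef_pos: [565.3, 299.5, 56.6]
ee_rot: [3.142, -0.0, 0.323]
ft_force: [-0.3, 1.0, 0.9]
width: 0.004
```

Emit:
servo_tool(plan=[0,0,0,0,0,0.001,0,0,0,0,0,0,0,0])

```text
time: 9.45
eef_pos: [565.3, 299.5, 56.0]
ee_rot: [3.142, 0.0, 0.323]
ft_force: [-1.5, -0.0, 4.9]
width: -0.004
```

Emit:
servo_tool(plan=[0,0,0,0,0,0.001,0,0,0,0,0,0,0,0])

```text
time: 9.62
eef_pos: [565.3, 299.5, 56.1]
ee_rot: [3.141, 0.0, 0.323]
ft_force: [-4.2, -2.4, 10.3]
width: 0.002
```

Emit:
servo_tool(plan=[0,0,0,0,0,0.001,0,0,0,0,0,0,0.001,0,0,0,0,0,0,0,0])

```text
time: 9.87
eef_pos: [565.3, 299.5, 56.0]
ee_rot: [3.141, 0.001, 0.323]
ft_force: [-11.4, -4.5, 22.1]
width: 0.003
```

Emit:
servo_tool(plan=[0,0,0,0,0,0.001,0,0,0,0,0,0,0,0,0,0,0,0,0,0,0,0,0,0,0,0,0,0,0,0,0,0,0,0,0,0,0,0,0,0,0,0,0,0,0,0,0,0,0,0,0,0,0,0,0,0])

```text
time: 10.53
eef_pos: [565.3, 299.5, 56.0]
ee_rot: [3.141, 0.002, 0.324]
ft_force: [-12.8, -5.3, 26.6]
width: 0.004
```

Emit:
servo_tool(plan=[0,0,0,0,0,-0.005,0,0,0,0,0,0,-0.02,0,0,0,0,0,0,-0.03,0,0,0,0,0,0,0,0.085,0,0,0,0,0,0,0.085])

```text
time: 10.95
eef_pos: [566.6, 299.9, 108.6]
ee_rot: [3.142, -0.005, 0.323]
ft_force: [-0.3, 0.6, -0.0]
width: 0.275
```

```bash
python3 -c "
from h import *
s=bot.read_state();print(s['eef_pos'],s['ft_force'],sf(s['eef_pos'][:2]),s['width'])
band('wrist',50,80);band('wrist',35,47,False);band('top',50,80)"
```

```text
[566.5962126  299.9141149  108.63860491] [-0.31475776  0.63284604 -0.02669538] [1.74031815 0.17072636] 0.2752609059695153
wrist n 21565 centre sf [ 0.3 -0.2] [150.   60.2] 18.4 far x, y-range [np.float64(74.8), array([-29.7,  29.2])] z 56.2 tilt [-0.001  0.   ]
wrist n 16461 centre sf [44.1 -0.6] [143.4  84.3] 18.5 far x, y-range [np.float64(115.2), array([-42.4,  41. ])] z 39.4 tilt [-0.018  0.   ]
top n 1307 centre sf [0.3 1.3] [150.4  60.6] 18.2 far x, y-range [np.float64(75.0), array([-28.5,  31. ])] z 57.4 tilt [0.001 0.016]
```

Pad is home: top at about 56 mm, flat, and held about 0.6 s at 27 N. Next is the mid plate.

```bash
python3 -c "
from h import *
go(524.6,-4,60,20.9)"
```

```text
t 11.1 pos [564.2 299.1 104.9] rot [-3.1415e+00  2.4000e-03  3.2280e-01] F [0.6 0.3 0.2] w 45.7
turn(tool) [-0.0001  0.0024 -0.042 ] then shift mm [-145.1  269.1   44.9]
```

Emit:
servo_tool(plan=[0,0,-0.042,0,0,-0.01,0.085,0,0,0,-0.0145,0.027,-0.01,0.085,0,0,0,-0.0145,0.027,0,0.085,0,0,0,-0.0145,0.027,0,0.085,0,0,0,-0.0145,0.027,0,0.085,0,0,0,-0.0145,0.027,0,0.085,0,0,0,-0.0145,0.027,0,0.085,0,0,0,-0.0145,0.027,0,0.085])

```text
time: 11.77
eef_pos: [536.3, 85.4, 124.8]
ee_rot: [-3.141, 0.002, 0.365]
ft_force: [0.3, 0.0, -0.4]
width: 0.996
```

Emit:
servo_tool(plan=[0,0,0,-0.0145,0.027,0.01,0.085,0,0,0,-0.0145,0.027,0.02,0.085,0,0,0,-0.0145,0.026,0.02,0.085,0,0,0,0,0,0.015,0.085,0,0,0,0,0,0,0.07,0,0,0,0,0,0,0.07,0,0,0,0,0,0,0.07,0,0,0,0,0,0,0.07])

```text
time: 12.43
eef_pos: [526.4, -3.0, 62.3]
ee_rot: [3.141, -0.001, 0.366]
ft_force: [-0.3, -0.2, 0.6]
width: 0.822
```

```bash
cat >> h.py <<'E'
def pick(yaw,L):
    a=np.radians(yaw);ax=np.array([np.cos(a),np.sin(a)]);ay=np.array([-ax[1],ax[0]])
    M=viewer.camera_model('wrist');e=bot.read_state()['eef_pos'][:2];p,d=viewer.read_camera('wrist');W=cloud('wrist',d,M);cv2.imwrite('pics/pick%d.png'%L,p)
    q=(W[...,:2]-e)@np.c_[ax,ay];k=(d>0)&(abs(W[...,2]-20)<6)&(p.min(2)>75)&(abs(q[...,1])<60)&(q[...,0]<130)&(q[...,0]>-80)
    n_,l,s,c=cv2.connectedComponentsWithStats(k.astype(np.uint8));k=l==1+np.argmax(s[1:,4])
    yr=np.percentile(q[k][:,1],[.5,99.5])
    print('plate rel TCP (plate axes): x',(np.percentile(q[k][:,0],99.7)-L/2).round(1),'y',yr.mean().round(1),'yr',yr.round(1),'z',np.median(W[k][:,2]).round(1),rect(W[k]))
E
python3 -c "
from h import *
go(524.6,-4,60,20.9);pick(20.9,120)"
```

```text
t 12.43 pos [526.4  -3.   62.3] rot [ 3.1407e+00 -1.4000e-03  3.6620e-01] F [-0.3 -0.2  0.6] w 70.2
turn(tool) [ 0.0009 -0.0014  0.0014] then shift mm [-2.1  0.3  2.3]
plate rel TCP (plate axes): x -2.0 y -0.8 yr [-25.4  23.8] z 20.2 (array([525.2,  -4.5]), array([119.7,  50.3]), 20.9)
```

Emit:
servo_tool(plan=[0,0,0,-0.002,0.0008,0.02,0.07,0,0,0,0,0,0.02,0.07,0,0,0,0,0,0.016,0.07,0,0,0,0,0,0,0.06,0,0,0,0,0,0,0.055,0,0,0,0,0,0,0.054,0,0,0,0,0,0,0.054])

```text
time: 13.07
eef_pos: [525.4, -5.1, 7.0]
ee_rot: [3.14, -0.003, 0.365]
ft_force: [0.8, 0.4, -0.3]
width: 0.637
```

Emit:
servo_tool(plan=[0,0,0,0,0,0,0.03,0,0,0,0,0,-0.001,0.03,0,0,0,0,0,0,0.03,0,0,0,0,0,0,0.03])

```text
time: 13.4
eef_pos: [524.4, -5.1, 6.9]
ee_rot: [3.141, -0.001, 0.365]
ft_force: [-1.2, 0.1, 3.2]
width: 0.567
```

Emit:
servo_tool(plan=[0,0,0,0,0,-0.02,0.03,0,0,0,0,0,-0.03,0.03,0,0,0.042,0,0,-0.035,0.03,0,0,0,0,0,-0.02,0.03,0,0,0,0,0,0,0.03])

```text
time: 13.82
eef_pos: [527.4, -5.8, 116.5]
ee_rot: [3.136, -0.008, 0.323]
ft_force: [0.9, -0.1, -1.2]
width: 0.56
```

```bash
python3 -c "
from h import *
go(564.4,298.6,112,18.5)"
```

```text
t 13.82 pos [527.4  -5.8 116.5] rot [ 3.1364 -0.0083  0.3229] F [ 0.9 -0.1 -1.2] w 47.9
turn(tool) [ 0.0052 -0.0083  0.    ] then shift mm [ 131.7 -277.     4.5]
```

Emit:
servo_tool(plan=[0,0,0,0.0065,-0.0138,0,0.03,0,0,0,0.0134,-0.0276,0,0.03,0,0,0,0.0134,-0.0276,0,0.03,0,0,0,0.0134,-0.0276,0,0.03,0,0,0,0.0134,-0.0276,0,0.03,0,0,0,0.0134,-0.0276,0,0.03,0,0,0,0.0134,-0.0276,0,0.03,0,0,0,0.0134,-0.0276,0,0.03])

```text
time: 14.48
eef_pos: [552.4, 224.3, 109.5]
ee_rot: [-3.141, 0.003, 0.323]
ft_force: [0.2, 0.2, -1.1]
width: 0.562
```

Emit:
servo_tool(plan=[0,0,0,0.0134,-0.0276,0,0.03,0,0,0,0.0134,-0.0276,0,0.03,0,0,0,0.0065,-0.0138,0,0.03,0,0,0,0,0,0.015,0.03,0,0,0,0,0,0.015,0.03,0,0,0,0,0,0,0.03,0,0,0,0,0,0,0.03,0,0,0,0,0,0,0.03])

```text
time: 15.15
eef_pos: [563.0, 298.2, 80.9]
ee_rot: [3.141, 0.001, 0.322]
ft_force: [0.7, -0.1, -2.6]
width: 0.565
```

Emit:
servo_tool(plan=[0,0,0,0,0,0,0.03,0,0,0,0,0,0,0.03])

```text
time: 15.32
eef_pos: [563.9, 298.7, 82.3]
ee_rot: [3.142, -0.002, 0.322]
ft_force: [-0.5, -0.2, -1.5]
width: 0.561
```

```bash
python3 -c "
from h import *
go(564.4,298.6,62.9,18.5)
print(sf(bot.read_state()['eef_pos'][:2]))
band('wrist',85,110);band('wrist',50,62)"
```

```text
t 15.32 pos [563.9 298.7  82.3] rot [ 3.1416e+00 -1.5000e-03  3.2210e-01] F [-0.5 -0.2 -1.5] w 47.9
turn(tool) [ 0.     -0.0015 -0.0008] then shift mm [ 0.5  0.3 19.4]
[-1.23210937 -0.07097233]
wrist n 29967 centre sf [ 5.8 -0.5] [105.9  51.3] 18.6 far x, y-range [np.float64(58.6), array([-24.9,  24. ])] z 95.0 tilt [-0.004  0.001]
wrist n 5446 centre sf [65.4 -0.2] [60.2 19.7] -71.6 far x, y-range [np.float64(75.2), array([-29.7,  29.2])] z 56.2 tilt [-0.01  0.  ]
```

Emit:
servo_tool(plan=[0,0,0,0.0013,0,0.007,0.03,0,0,0,0,0,0.006,0.03,0,0,0,0,0,0.003,0.03,0,0,0,0,0,0.001,0.03,0,0,0,0,0,0,0.03,0,0,0,0,0,0,0.03,0,0,0,0,0,0,0.03])

```text
time: 16.0
eef_pos: [564.6, 299.6, 64.5]
ee_rot: [-3.142, -0.0, 0.323]
ft_force: [0.0, 0.2, -1.1]
width: 0.561
```

```bash
python3 -c "
from h import *
go(564.4,298.6,62.9,18.5)
print(sf(bot.read_state()['eef_pos'][:2]))
band('wrist',66,110);band('wrist',50,62)"
```

```text
t 16.0 pos [564.6 299.6  64.5] rot [-3.1416e+00 -4.0000e-04  3.2290e-01] F [ 0.   0.2 -1.1] w 47.9
turn(tool) [-0.     -0.0004 -0.    ] then shift mm [-0.5  0.9  1.6]
[-0.29039046  0.48345873]
wrist n 30288 centre sf [6.5 0.1] [106.5  60.1] 18.5 far x, y-range [np.float64(59.6), array([-27.4,  24.7])] z 77.2 tilt [-0.005 -0.009]
wrist n 6533 centre sf [39.5 -0.2] [71.6 60.4] 18.6 far x, y-range [np.float64(75.3), array([-30.1,  29.5])] z 56.1 tilt [ 0.009 -0.   ]
```

Emit:
servo_tool(plan=[0,0,0,0.0005,0.0006,0,0.03,0,0,0,0,0,0.0007,0.03,0,0,0,0,0,0.0005,0.03,0,0,0,0,0,0,0.03,0,0,0,0,0,0,0.03])

```text
time: 16.52
eef_pos: [565.0, 299.0, 63.1]
ee_rot: [3.142, 0.0, 0.323]
ft_force: [0.0, 0.7, -1.2]
width: 0.566
```

```bash
python3 -c "
from h import *
go(564.4,298.6,62.9,18.5)
print(sf(bot.read_state()['eef_pos'][:2]))
band('wrist',66,110)"
```

```text
t 16.52 pos [565.  299.   63.1] rot [3.1416e+00 1.0000e-04 3.2280e-01] F [ 0.   0.7 -1.2] w 48.4
turn(tool) [ 0.      0.0001 -0.0001] then shift mm [-0.7  0.2  0.2]
[-0.02290487 -0.15219832]
wrist n 30266 centre sf [ 6.8 -0.7] [106.4  60. ] 18.6 far x, y-range [np.float64(59.9), array([-27.8,  24.1])] z 75.8 tilt [-0.006 -0.006]
```

Emit:
servo_tool(plan=[0,0,0,0.0002,0,0.0006,0.03,0,0,0,0,0,0.0004,0.03,0,0,0,0,0,0,0.03])

```text
time: 16.82
eef_pos: [565.2, 299.1, 62.8]
ee_rot: [3.142, 0.0, 0.323]
ft_force: [-3.8, -1.2, 4.5]
width: 0.565
```

Emit:
servo_tool(plan=[0,0,0,0,0,0.0005,0.03,0,0,0,0,0,0,0.03])

```text
time: 16.98
eef_pos: [565.2, 299.1, 62.0]
ee_rot: [3.142, 0.0, 0.323]
ft_force: [-4.0, -0.2, 5.0]
width: 0.563
```

Contact is made. Release, rise, shut and check.

Emit:
servo_tool(plan=[0,0,0,0,0,0,0.06,0,0,0,0,0,0,0.065,0,0,0,0,0,0,0.065,0,0,0,0,0,-0.02,0.065,0,0,0,0,0,-0.03,0.065,0,0,0,0,0,0,0.0,0,0,0,0,0,0,0,0,0,0,0,0,0,0])

```text
time: 17.65
eef_pos: [565.1, 299.1, 111.3]
ee_rot: [-3.142, 0.0, 0.323]
ft_force: [-0.1, -0.1, -1.0]
width: 0.345
```

Emit:
servo_tool(plan=[0,0,0,0,0,0,0,0,0,0,0,0,0,0,0,0,0,0,0,0,0,0,0,0,0,0,0,0])

```text
time: 17.98
eef_pos: [564.9, 299.0, 110.8]
ee_rot: [-3.142, 0.001, 0.323]
ft_force: [0.4, -0.4, 0.4]
width: -0.002
```

```bash
python3 -c "
from h import *
go(564.4,298.6,80,18.5)
print(sf(bot.read_state()['eef_pos'][:2]))
band('wrist',66,95);band('wrist',50,62);band('top',66,95)"
```

```text
t 17.98 pos [564.9 299.  110.8] rot [-3.1416e+00  1.3000e-03  3.2270e-01] F [ 0.4 -0.4  0.4] w -0.2
turn(tool) [-0.      0.0013 -0.0001] then shift mm [-0.6  0.2 30.8]
[-0.20514437 -0.17195256]
wrist n 13533 centre sf [12.  -0.6] [96.8 50.3] 18.6 far x, y-range [np.float64(60.3), array([-25.3,  24.1])] z 74.7 tilt [-0.003 -0.   ]
wrist n 4852 centre sf [11.2 -0.4] [128.1  60.4] 18.6 far x, y-range [np.float64(75.2), array([-30.2,  29.6])] z 56.1 tilt [0.003 0.001]
top n 847 centre sf [0.3 0.5] [121.1  51.1] 17.8 far x, y-range [np.float64(59.5), array([-24.1,  25.6])] z 75.6 tilt [0.003 0.044]
```

Emit:
servo_tool(plan=[0,0,0,0,0,0.02,0,0,0,0,0,0,0.013,0,0,0,0,0,0,0.002,0,0,0,0,0,0,0.001,0,0,0,0,0,0,0.001,0,0,0,0,0,0,0.001,0,0,0,0,0,0,0.001,0,0,0,0,0,0,0,0])

```text
time: 18.8
eef_pos: [565.7, 299.3, 73.5]
ee_rot: [3.142, -0.001, 0.323]
ft_force: [-0.3, -0.3, 2.9]
width: -0.002
```

Emit:
servo_tool(plan=[0,0,0,0,0,0.001,0,0,0,0,0,0,0.001,0,0,0,0,0,0,0,0])

```text
time: 19.05
eef_pos: [565.7, 299.3, 72.1]
ee_rot: [3.141, -0.001, 0.323]
ft_force: [-3.4, -2.5, 8.3]
width: -0.004
```

Emit:
servo_tool(plan=[0,0,0,0,0,0.001,0,0,0,0,0,0,0.001,0,0,0,0,0,0,0.0005,0,0,0,0,0,0,0,0])

```text
time: 19.38
eef_pos: [565.7, 299.3, 72.0]
ee_rot: [3.141, 0.0, 0.323]
ft_force: [-11.1, -4.6, 22.8]
width: 0.002
```

Emit:
servo_tool(plan=[0,0,0,0,0,0.0005,0,0,0,0,0,0,0,0,0,0,0,0,0,0,0,0,0,0,0,0,0,0,0,0,0,0,0,0,0,0,0,0,0,0,0,0,0,0,0,0,0,0,0,0,0,0,0,0,0,0])

```text
time: 20.05
eef_pos: [565.7, 299.3, 72.0]
ee_rot: [3.141, 0.001, 0.323]
ft_force: [-12.7, -5.0, 24.8]
width: -0.0
```

Emit:
servo_tool(plan=[0,0,0,0,0,-0.005,0,0,0,0,0,0,-0.02,0,0,0,0,0,0,-0.03,0,0,0,0,0,0,0,0.085,0,0,0,0,0,0,0.085,0,0,0,0,0,0,0.085])

```text
time: 20.55
eef_pos: [564.9, 299.0, 122.0]
ee_rot: [-3.142, 0.001, 0.323]
ft_force: [0.8, -0.2, -0.0]
width: 0.42
```

```bash
python3 -c "
from h import *
go(579.0,-320,64,0.9)
print(sf(bot.read_state()['eef_pos'][:2]))
band('wrist',66,95);band('wrist',50,62);band('top',66,95)"
```

```text
t 20.55 pos [564.9 299.  122. ] rot [-3.1416e+00  6.0000e-04  3.2280e-01] F [ 0.8 -0.2 -0. ] w 35.9
turn(tool) [1.000e-04 6.000e-04 3.071e-01] then shift mm [  4.4 619.2  58. ]
[-0.1419249 -0.1421185]
wrist n 17117 centre sf [ 0.3 -0.5] [120.1  50.1] 18.6 far x, y-range [np.float64(60.1), array([-25.1,  24. ])] z 72.2 tilt [-0.002  0.001]
wrist n 5392 centre sf [ 0.2 -0.3] [150.1  60.3] 18.6 far x, y-range [np.float64(75.2), array([-30.2,  29.6])] z 56.1 tilt [0.001 0.   ]
top n 760 centre sf [-18.7   1.3] [82.8 51.3] 18.0 far x, y-range [np.float64(16.5), array([-24.3,  26.3])] z 73.2 tilt [0.001 0.017]
```

Mid plate is home at 72 mm and flat. Next is the small plate.

Emit:
servo_tool(plan=[0,0,0.077,0,0,0,0.085,0,0,0.077,0,0,0,0.085,0,0,0.077,0,0,0,0.085,0,0,0.076,0,0,0,0.085,0,0,0,0,0.03,0,0.085,0,0,0,0,0.034,0,0.085,0,0,0,0,0.034,0,0.085,0,0,0,0,0.034,0,0.085])

```text
time: 21.37
eef_pos: [566.5, 165.9, 121.5]
ee_rot: [3.141, 0.002, 0.017]
ft_force: [0.5, -0.4, 0.6]
width: 0.996
```

Emit:
servo_tool(plan=[0,0,0,0,0.034,0,0.085,0,0,0,0,0.034,0,0.085,0,0,0,0,0.034,0,0.085,0,0,0,0,0.034,0,0.085,0,0,0,0,0.034,0,0.085,0,0,0,0,0.034,0,0.085,0,0,0,0,0.034,0,0.085,0,0,0,0,0.034,0,0.085])

```text
time: 22.03
eef_pos: [570.8, -106.3, 121.6]
ee_rot: [-3.141, 0.002, 0.016]
ft_force: [0.0, 0.1, -0.4]
width: 0.997
```

Emit:
servo_tool(plan=[0,0,0,0.002,0.034,0,0.085,0,0,0,0.002,0.034,0,0.085,0,0,0,0,0.034,0.01,0.085,0,0,0,0,0.034,0.02,0.085,0,0,0,0,0.034,0.02,0.065,0,0,0,0,0.016,0.008,0.065,0,0,0,0,0,0,0.065,0,0,0,0,0,0,0.065])

```text
time: 22.7
eef_pos: [577.6, -290.7, 63.0]
ee_rot: [-3.139, 0.002, 0.014]
ft_force: [-0.2, 0.3, 0.1]
width: 0.762
```

Emit:
servo_tool(plan=[0,0,0,0,0,0,0.065,0,0,0,0,0,0,0.065])

```text
time: 22.87
eef_pos: [579.1, -289.6, 65.3]
ee_rot: [3.141, -0.001, 0.017]
ft_force: [0.3, 0.0, 0.1]
width: 0.761
```

```bash
python3 -c "
from h import *
go(579.0,-320,64,0.9);pick(0.9,90)"
```

```text
t 22.87 pos [ 579.1 -289.6   65.3] rot [ 3.1414e+00 -6.0000e-04  1.7300e-02] F [0.3 0.  0.1] w 65.0
turn(tool) [ 0.0002 -0.0006  0.0016] then shift mm [-0.5 30.4  1.3]
plate rel TCP (plate axes): x 0.6 y -31.4 yr [-51.1 -11.7] z 20.2 (array([ 580.4, -321.3]), array([90. , 40.2]), 0.9)
```

Emit:
servo_tool(plan=[0,0,0,0.0006,0.0315,0,0.065,0,0,0,0,0,0.01,0.065,0,0,0,0,0,0,0.065,0,0,0,0,0,0,0.065])

```text
time: 23.25
eef_pos: [579.4, -321.0, 54.3]
ee_rot: [-3.14, 0.001, 0.016]
ft_force: [0.0, 0.4, -0.1]
width: 0.762
```

```bash
python3 -c "
from h import *
go(580,-321,6.5,0.9);pick(0.9,90)"
```

```text
t 23.25 pos [ 579.4 -321.    54.3] rot [-3.1405e+00  1.0000e-03  1.6400e-02] F [ 0.   0.4 -0.1] w 65.1
turn(tool) [-0.0011  0.001   0.0007] then shift mm [ 0.6 -0.  47.8]
plate rel TCP (plate axes): x 0.8 y -0.2 yr [-20.   19.5] z 20.2 (array([ 580.3, -321.2]), array([90. , 40.2]), 0.9)
```

Emit:
servo_tool(plan=[0,0,0,0.0005,0,0.02,0.065,0,0,0,0,0,0.02,0.065,0,0,0,0,0,0.008,0.065,0,0,0,0,0,0,0.05,0,0,0,0,0,0,0.045,0,0,0,0,0,0,0.044,0,0,0,0,0,0,0.044])

```text
time: 23.88
eef_pos: [581.1, -322.8, 8.3]
ee_rot: [3.14, -0.002, 0.016]
ft_force: [-0.4, -0.8, -0.7]
width: 0.522
```

Emit:
servo_tool(plan=[0,0,0,0,0,0,0.02,0,0,0,0,0,-0.001,0.02,0,0,0,0,0,0,0.02,0,0,0,0,0,0,0.02])

```text
time: 24.22
eef_pos: [580.4, -322.4, 8.3]
ee_rot: [3.141, -0.001, 0.016]
ft_force: [-0.4, 0.5, 3.1]
width: 0.449
```

Emit:
servo_tool(plan=[0,0,0,0,0,-0.02,0.02,0,0,0,0,0,-0.03,0.02,0,0,0,0,0,-0.04,0.02,0,0,0,0,0,-0.03,0.02,0,0,0,0,0,0,0.02,0,0,0,0,0,0,0.02])

```text
time: 24.72
eef_pos: [581.3, -323.2, 130.3]
ee_rot: [3.138, -0.004, 0.016]
ft_force: [-0.2, 0.1, -1.5]
width: 0.446
```

```bash
python3 -c "
from h import *
go(564.4,298.6,130,18.5)"
```

```text
t 24.72 pos [ 581.3 -323.2  130.3] rot [ 3.1384 -0.0037  0.0158] F [-0.2  0.1 -1.5] w 38.1
turn(tool) [ 0.0037 -0.0032 -0.3071] then shift mm [ 1.813e+02 -5.951e+02  3.000e-01]
```

Emit:
servo_tool(plan=[0,0,0,0,-0.017,0,0.02,0,0,0,0,-0.034,0,0.02,0,0,0,0,-0.034,0,0.02,0,0,0,0,-0.034,0,0.02,0,0,0,0,-0.034,0,0.02,0,0,0,0,-0.034,0,0.02,0,0,0,0,-0.034,0,0.02,0,0,0,0,-0.034,0,0.02])

```text
time: 25.38
eef_pos: [573.8, -64.4, 124.9]
ee_rot: [-3.14, 0.005, 0.016]
ft_force: [0.3, 0.1, -2.1]
width: 0.449
```

Emit:
servo_tool(plan=[0,0,0,0,-0.034,0,0.02,0,0,0,0,-0.034,0,0.02,0,0,0,0,-0.034,0,0.02,0,0,0,0,-0.034,0,0.02,0,0,0,0,-0.034,0,0.02,0,0,0,0,-0.034,0,0.02,0,0,0,-0.002,-0.034,0,0.02,0,0,0,-0.003,-0.034,0,0.02])

```text
time: 26.05
eef_pos: [564.3, 206.5, 124.9]
ee_rot: [3.141, 0.005, 0.016]
ft_force: [0.4, -0.6, -1.1]
width: 0.451
```

Emit:
servo_tool(plan=[0,0,0,0,-0.034,0,0.02,0,0,0,0,-0.034,0,0.02,0,0,0,0,-0.027,0,0.02,0,0,-0.077,0,0,0,0.02,0,0,-0.077,0,0,0,0.02,0,0,-0.077,0,0,0,0.02,0,0,-0.076,0,0,0,0.02,0,0,0,0,0,0,0.02])

```text
time: 26.72
eef_pos: [563.0, 299.6, 124.7]
ee_rot: [-3.141, 0.005, 0.325]
ft_force: [-0.1, 0.2, -1.6]
width: 0.448
```

Emit:
servo_tool(plan=[0,0,0,0,0,0.01,0.02,0,0,0,0,0,0.01,0.02,0,0,0,0,0,0,0.02,0,0,0,0,0,0,0.02])

```text
time: 27.05
eef_pos: [564.0, 299.2, 105.5]
ee_rot: [-3.141, 0.004, 0.322]
ft_force: [-0.0, 0.4, -1.5]
width: 0.451
```

```bash
python3 -c "
from h import *
go(565.4,298.9,80,18.5);print(sf(bot.read_state()['eef_pos'][:2]))
band('wrist',100,150);band('wrist',66,80)"
```

```text
t 27.05 pos [564.  299.2 105.5] rot [-3.1415  0.0038  0.322 ] F [-0.   0.4 -1.5] w 38.5
turn(tool) [-0.0001  0.0038 -0.0009] then shift mm [ 1.2  0.7 25.5]
[-0.9309699   0.30726302]
wrist n 20792 centre sf [-1.6  0. ] [90.  51.5] 18.6 far x, y-range [np.float64(43.2), array([-24.6,  24.7])] z 117.1 tilt [-0.013  0.   ]
wrist n 4616 centre sf [48.  -0.6] [50.  24.9] -72.2 far x, y-range [np.float64(60.2), array([-25.1,  24.1])] z 72.2 tilt [-0.015  0.   ]
```

Emit:
servo_tool(plan=[0,0,0,0.0016,0.0006,0.01,0.02,0,0,0,0,0,0.008,0.02,0,0,0,0,0,0.004,0.02,0,0,0,0,0,0.001,0.02,0,0,0,0,0,0,0.02,0,0,0,0,0,0,0.02,0,0,0,0,0,0,0.02,0,0,0,0,0,0,0.02])

```text
time: 27.82
eef_pos: [567.4, 299.7, 85.2]
ee_rot: [-3.142, -0.001, 0.323]
ft_force: [0.2, -0.0, -0.9]
width: 0.444
```

```bash
python3 -c "
from h import *
go(565.4,298.9,80,18.5);print(sf(bot.read_state()['eef_pos'][:2]))
band('wrist',82,110);band('wrist',66,78)"
```

```text
t 27.82 pos [567.4 299.7  85.2] rot [-3.1416e+00 -9.0000e-04  3.2280e-01] F [ 0.2 -0.  -0.9] w 38.0
turn(tool) [-0.     -0.0009 -0.0001] then shift mm [-2.1  0.1  5.2]
[ 2.3951396  -0.29111222]
wrist n 20029 centre sf [ 1.9 -0.7] [89.7 51.1] 18.8 far x, y-range [np.float64(46.5), array([-24.2,  23. ])] z 96.7 tilt [-0.015  0.001]
wrist n 4721 centre sf [32.5 -0.5] [55.8 50.2] 18.7 far x, y-range [np.float64(60.3), array([-25.4,  24.3])] z 72.1 tilt [0.005 0.001]
```

Shift x by −1.5 mm and lower 4 mm.

Emit:
servo_tool(plan=[0,0,0,-0.0015,0,0.002,0.02,0,0,0,0,0,0.0015,0.02,0,0,0,0,0,0.0005,0.02,0,0,0,0,0,0,0.02,0,0,0,0,0,0,0.02,0,0,0,0,0,0,0.02])

```text
time: 28.42
eef_pos: [565.7, 299.1, 80.7]
ee_rot: [3.142, -0.0, 0.323]
ft_force: [-0.4, -0.3, -1.2]
width: 0.449
```

```bash
python3 -c "
from h import *
go(565.4,298.9,80,18.5);print(sf(bot.read_state()['eef_pos'][:2]))
band('wrist',82,110)"
```

```text
t 28.42 pos [565.7 299.1  80.7] rot [ 3.1416 -0.      0.3228] F [-0.4 -0.3 -1.2] w 38.3
turn(tool) [ 0. -0. -0.] then shift mm [-0.3  0.1  0.7]
[ 0.5916298  -0.29846166]
wrist n 19769 centre sf [-0.  -0.6] [89.8 50.4] 18.6 far x, y-range [np.float64(44.7), array([-24.2,  21.5])] z 92.2 tilt [-0.009 -0.01 ]
```

Emit:
servo_tool(plan=[0,0,0,0.0003,0,0.0007,0.02,0,0,0,0,0,0.0003,0.02,0,0,0,0,0,0,0.02])

```text
time: 28.72
eef_pos: [566.0, 299.2, 80.2]
ee_rot: [3.142, 0.0, 0.323]
ft_force: [-1.6, -0.9, 2.4]
width: 0.447
```

Emit:
servo_tool(plan=[0,0,0,0,0,0.0005,0.02,0,0,0,0,0,0,0.02])

```text
time: 28.88
eef_pos: [566.0, 299.2, 79.7]
ee_rot: [3.142, -0.0, 0.323]
ft_force: [-2.2, -1.2, 4.4]
width: 0.441
```

Contact is made. Release, rise, shut and check.

Emit:
servo_tool(plan=[0,0,0,0,0,0,0.05,0,0,0,0,0,0,0.055,0,0,0,0,0,0,0.055,0,0,0,0,0,-0.02,0.055,0,0,0,0,0,-0.03,0.055,0,0,0,0,0,0,0.0,0,0,0,0,0,0,0,0,0,0,0,0,0,0])

```text
time: 29.55
eef_pos: [565.7, 299.1, 128.7]
ee_rot: [-3.142, 0.0, 0.323]
ft_force: [-0.7, 0.2, 0.1]
width: 0.223
```

Emit:
servo_tool(plan=[0,0,0,0,0,0,0,0,0,0,0,0,0,0,0,0,0,0,0,0,0,0,0,0,0,0,0,0])

```text
time: 29.88
eef_pos: [565.5, 299.0, 128.3]
ee_rot: [-3.142, 0.001, 0.323]
ft_force: [0.2, 0.2, -0.3]
width: 0.003
```

```bash
python3 -c "
from h import *
go(565.2,298.9,90,18.5);print(sf(bot.read_state()['eef_pos'][:2]))
band('wrist',82,110);band('wrist',66,78)"
```

```text
t 29.88 pos [565.5 299.  128.3] rot [-3.1416e+00  1.3000e-03  3.2280e-01] F [ 0.2  0.2 -0.3] w 0.2
turn(tool) [-0.      0.0013 -0.0001] then shift mm [-0.3  0.  38.3]
[ 0.43692607 -0.31490301]
wrist n 7854 centre sf [11.6 -0.7] [67.5 40.2] 18.5 far x, y-range [np.float64(45.2), array([-20.5,  19. ])] z 91.2 tilt [-0.01   0.002]
wrist n 4002 centre sf [ 7.9 -0.5] [104.7  50.2] 18.6 far x, y-range [np.float64(60.2), array([-25.5,  24.3])] z 72.1 tilt [0.003 0.001]
```

Emit:
servo_tool(plan=[0,0,0,0,0,0.02,0,0,0,0,0,0,0.014,0,0,0,0,0,0,0.002,0,0,0,0,0,0,0.001,0,0,0,0,0,0,0.001,0,0,0,0,0,0,0.001,0,0,0,0,0,0,0.001,0,0,0,0,0,0,0,0])

```text
time: 30.65
eef_pos: [566.3, 299.3, 89.9]
ee_rot: [3.142, -0.001, 0.323]
ft_force: [-0.4, 0.1, 2.5]
width: -0.002
```

Emit:
servo_tool(plan=[0,0,0,0,0,0.001,0,0,0,0,0,0,0.001,0,0,0,0,0,0,0,0])

```text
time: 30.9
eef_pos: [566.3, 299.3, 88.1]
ee_rot: [3.142, -0.001, 0.323]
ft_force: [-1.4, -1.2, 4.8]
width: 0.001
```

Emit:
servo_tool(plan=[0,0,0,0,0,0.001,0,0,0,0,0,0,0.001,0,0,0,0,0,0,0.001,0,0,0,0,0,0,0,0])

```text
time: 31.23
eef_pos: [566.4, 299.4, 88.0]
ee_rot: [3.141, 0.0, 0.323]
ft_force: [-10.1, -4.3, 21.9]
width: 0.0
```

Emit:
servo_tool(plan=[0,0,0,0,0,0.0005,0,0,0,0,0,0,0,0,0,0,0,0,0,0,0,0,0,0,0,0,0,0,0,0,0,0,0,0,0,0,0,0,0,0,0,0,0,0,0,0,0,0,0,0,0,0,0,0,0,0])

```text
time: 31.9
eef_pos: [566.4, 299.4, 88.0]
ee_rot: [3.141, 0.0, 0.323]
ft_force: [-11.2, -4.9, 23.8]
width: -0.004
```

Emit:
servo_tool(plan=[0,0,0,0,0,-0.005,0,0,0,0,0,0,-0.02,0,0,0,0,0,0,-0.03,0,0,0,0,0,0,-0.03,0,0,0,0,0,0,-0.02,0,0,0,0,0,0,0,0,0,0,0,0,0,0,0])

```text
time: 32.48
eef_pos: [566.6, 299.4, 189.8]
ee_rot: [-3.142, -0.003, 0.323]
ft_force: [-0.1, -0.1, -0.7]
width: -0.001
```

```bash
python3 -c "
from h import *
go(565.2,298.9,90,18.5)
band('wrist',82,110);band('wrist',66,78);band('wrist',50,62);band('wrist',34,47,False)
p,d=viewer.read_camera('wrist');q,_=viewer.read_camera('scene')
cv2.imwrite('pics/fin.png',np.hstack([cv2.resize(p,(400,300)),cv2.resize(q,(400,300))]))"
```

```text
t 32.48 pos [566.6 299.4 189.8] rot [-3.1416e+00 -2.8000e-03  3.2280e-01] F [-0.1 -0.1 -0.7] w -0.1
turn(tool) [-0.     -0.0028 -0.0001] then shift mm [-1.5  0.  99.8]
wrist n 6261 centre sf [ 1.2 -0.8] [88.1 40.1] 18.6 far x, y-range [np.float64(45.1), array([-20.6,  18.9])] z 88.2 tilt [-0.003  0.   ]
wrist n 2809 centre sf [ 3.  -0.6] [114.4  50.2] 18.6 far x, y-range [np.float64(60.1), array([-25.5,  24.3])] z 72.1 tilt [ 0.003 -0.   ]
wrist n 3086 centre sf [ 2.2 -0.4] [145.7  60.2] 18.4 far x, y-range [np.float64(75.0), array([-30.3,  29.6])] z 56.1 tilt [0.003 0.   ]
wrist n 10459 centre sf [12.9 -0.7] [205.4  84.4] 18.4 far x, y-range [np.float64(115.3), array([-42.5,  41. ])] z 39.6 tilt [-0.01  0.  ]
```

View pics/fin.png

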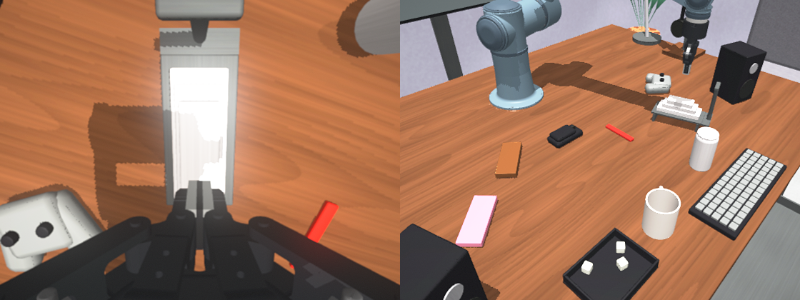

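The final view shows the stepped stack centred on the deck, with its top faces at 56, 72 and 88 mm. The mug, can and keycap are where they were, and the gripper is clear. Handing in.

```bash
python3 -c "
from plant import bot
print(bot.sign_off())"
```

```text
the job is handed in; nothing more can be done
None
```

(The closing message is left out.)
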